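Put the microscope objectives away in their cases

ROBOT

A 6-joint arm with a two-finger parallel gripper is mounted at the origin on the work surface. World frame = base frame: x ahead of the robot, y to its left, z up, the work surface at z = 0. Lengths are in mm, angles in rad, forces in N, time in s.
With the tool pointing down it reaches from about 350 to 850 mm from the base axis. Payload 8.1 kg.
Tool frame: the origin (TCP) lies midway between the tips of the shut fingers; the grasp point (between the pads) lies 19 mm behind it; z points along the fingers, y is the line along which they close (so a half turn about z gives the same grasp; the last joint's range is limited). The gripper opens to 85 mm and grips with 20 to 120 N. Pads are 22 mm wide; open, the fingers measure 114 mm over their backs; the gripper's body (76 mm by 85 mm) begins 54 mm behind the grasp point. The pads swing forward as they close: fully open they stand 13 mm farther back than shut.
Start: joints at [1.189, 0.13, 1.488, -0, 1.523, -0.085], TCP at [175.455, 573.778, 231.292] pointing down, gripper open.
Joint ranges: [-2.96, 2.96], [-0.89, 2.26], [0.02, 2.5], [-1.34, 4.48], [0, 2.73], [-2.66, 2.66]. Speed limits (rad/s): [2.39, 2.39, 2.79, 3.14, 3.14, 3.14].

INTERFACE

Orientations are given as a unit quaternion [x, y, z, w].
In Python, from rig import manip gives the robot as it stands. The module is installed in compiled form; this text tells all that it offers.
- The arm moves only by the tool step_arm, never from a script. Its argument "deltas" is a list that holds one entry, the list of rows, each a list of 6 numbers: the shift along the tool's x, y, z in cm, then the turn, a rotation vector about the tool's x, y, z in degrees. In form: [[[dx, dy, dz, wx, wy, wz], ...]]. A call has exactly 5 rows; each row is the pose to reach, as a shift and turn from the pose commanded when the call began, along the tool's axes at that moment; what a row does not reach only later rows make up. A row lasts 1/8 s, in which the tool goes at most 62.5 mm and 10.7 degrees, less where a joint would pass 70% of its speed; a pose out of reach is approached as far as the arm can. A call with a gripper value outside its range is refused whole. "jaw" is the opening, from 0 (shut) to 1 (fully open), set as the call begins (left out, the last holds). The fingers move at their own pace and stop on an object; "squeeze" is the grip in N (left out, the last holds). Time passes only in rows, so rows that repeat a pose let the fingers close, or fill a call up. It gives the time, the measured TCP pose, the force, the opening and the grip force at its end, in the units of the state.
- manip.read_state(): the state, without advancing time (a new reading comes with each control period).
- manip.read_camera(name): name is "scene" or "top" or "wrist"; returns the picture (420x560x3 uint8, red, green, blue); there is no depth.
- manip.get_calibration(name): a dict with "fx", "fy", "cx", "cy" (pixels), "R" (3x3) and "t" (3): a world point X has camera coordinates R X + t; the wrist camera has in their place "mount" (4x4, takes a point from camera to tool coordinates, whose origin is the TCP and whose axes are the flange's). Camera axes: x right, y down, z forward; pixel columns grow to the right and rows downward; lengths in mm; the calibration is good to about 2 mm. A picture is of the moment at which its call begins: read the wrist's pose just before it. get_calibration takes no time and is no camera call.
- manip.close_job(): hands the job in; it is judged then, once.
Trained networks look in the newest picture that a camera, given by its name, has taken for a name from the list of things; names that differ only in an ending like _2 or _b are one class to them, and where a whole thing is asked for, a point or a joint stands for the part that bears it (a point fixed in the world has none). Each returns a list of dicts, best first, with "confidence" (0 to 1); they miss things now and then, are a little off and sometimes report something else, mostly with a low value. They report only what shows in the picture. A call takes as long as a camera call.
- manip.find_in(camera, query): "at" ([x, y, z] in mm, in world coordinates, good to about 4 mm: the middle of the surface that is visible of it).
- manip.regions_of(camera, query): "pixels" (420x560 bool, what is visible of it).
The state is a dict: "time_s": time; "qpos": joint angles; "joint_velocities": joint speeds; "tau": joint torques, N m; "tcp_pos": TCP position; "tcp_rot": TCP orientation; "force": force on the tool from outside, world axes, zero at the start; "wrist_torque": the same for the moment, N m; "finger_gap": finger opening in mm; "finger_force": force on a finger pad.
Only numpy, scipy, OpenCV 4.12 (cv2) and the standard library are available. Lean on these libraries where they do the work, as an engineer would, in place of code of your own. Each camera call takes 0.05 s, during which the arm holds its last target. There are 200 camera calls.

TASK

The session at the optical bench is over: pick out the four round microscope objectives and stand each one upright, broad end down, in the white round case base of its own size - the smallest in the smallest base, the next in the next, up to the largest in the largest - sitting flat on the dish's floor inside its rim. They are glass, so do not drop them or tip them over, and leave the black filter cube and the red positioner where they are.

Things in the scene. Friction and masses are not known exactly. Their poses are not given: they have to be found in the camera images.
- objective_tiny: Smallest of four microscope objectives, loose, standing upright on its broad end: a bare-metal round flange 22 mm in diameter and 10 mm high, above it a straight round off-white barrel 17 mm in diameter with a black band at its foot, 50 mm high in all, with a glass front on top; about 60 g. Origin at the centre of its underside, z up its axis; round, so yaw means nothing. Grip the barrel from above.
- case_tiny: Smallest of four white round open storage-case bases, fixed to the table: a shallow dish of 45 mm outer and 37 mm inner diameter, 10 mm high, inner floor 4 mm above its underside, wall 4 mm. Belongs to the objective with the 22 mm flange (the flange is 15 mm narrower than the dish inside). Origin at the centre of its underside, which lies on the table; z up.
- objective_small: Second smallest of four microscope objectives, loose, standing upright on its broad end: a bare-metal round flange 38 mm in diameter and 10 mm high, above it a straight round off-white barrel 28 mm in diameter with a black band at its foot, 58 mm high in all, with a glass front on top; about 150 g. Origin at the centre of its underside, z up its axis; round, so yaw means nothing. Grip the barrel from above.
- case_small: Second smallest of four white round open storage-case bases, fixed to the table: a shallow dish of 61 mm outer and 53 mm inner diameter, 10 mm high, inner floor 4 mm above its underside, wall 4 mm. Belongs to the objective with the 38 mm flange (the flange is 15 mm narrower than the dish inside). Origin at the centre of its underside, which lies on the table; z up.
- objective_medium: Second largest of four microscope objectives, loose, standing upright on its broad end: a bare-metal round flange 54 mm in diameter and 10 mm high, above it a straight round off-white barrel 40 mm in diameter with a black band at its foot, 66 mm high in all, with a glass front on top; about 320 g. Origin at the centre of its underside, z up its axis; round, so yaw means nothing. Grip the barrel from above.
- case_medium: Second largest of four white round open storage-case bases, fixed to the table: a shallow dish of 77 mm outer and 69 mm inner diameter, 10 mm high, inner floor 4 mm above its underside, wall 4 mm. Belongs to the objective with the 54 mm flange (the flange is 15 mm narrower than the dish inside). Origin at the centre of its underside, which lies on the table; z up.
- objective_large: Largest of four microscope objectives, loose, standing upright on its broad end: a bare-metal round flange 70 mm in diameter and 10 mm high, above it a straight round off-white barrel 52 mm in diameter with a black band at its foot, 74 mm high in all, with a glass front on top; about 550 g. Origin at the centre of its underside, z up its axis; round, so yaw means nothing. Grip the barrel from above.
- case_large: Largest of four white round open storage-case bases, fixed to the table: a shallow dish of 93 mm outer and 85 mm inner diameter, 10 mm high, inner floor 4 mm above its underside, wall 4 mm. Belongs to the objective with the 70 mm flange (the flange is 15 mm narrower than the dish inside). Origin at the centre of its underside, which lies on the table; z up.
- filter_cube: Square black filter cube, loose, 45 x 45 mm and 49 mm high, with a grey top plate and round glass windows in two sides; not an objective, leave where it is. Origin at the centre of its underside, z up, window sides face its -x and +y.
- positioner: Red three-tier precision positioner, loose, body 56 x 50 mm and 57 mm high, its top tier only over the +x half; two 12 mm thick steel micrometer knobs reach 45 mm from the origin to -x and 41 mm to -y; leave where it is. Origin at the centre of the body's underside, z up.

How it is judged:
By the outcome, as a careful person would: the job done as asked, in the order asked, and still so for the second after the job is handed in, with the robot touching nothing.
It also fails if it takes over 115 s, if anything falls off the work surface, if the arm or the gripper's body presses on something with over 40 N, if the wrist force passes 120 N, or if a joint passes its speed limit or range.

## Working session

There is one attempt and no reset: what is moved stays moved. The work goes in short steps, Python scripts to look and compute and a tool call to move; the robot and the scene stay as the last step left them, time stands still between calls to the robot, and variables do not carry over. Pictures are saved under pics/ and viewed, at most 14 in all, crops included, and the job is handed in when it is done.

Besides the shell and the picture viewer there is one more tool, called after "Emit:" in YAML: its name, and indented under it one key for each argument. step_arm: Moves the arm, as the interface text tells. Its arguments: {"type":"object","properties":{"deltas":{"type":"array"},"jaw":{"type":"number"},"squeeze":{"type":"number"}},"required":["deltas"]}

```bash
mkdir -p pics; cat > h.py <<'E'
import numpy as np, cv2
from rig import manip
from scipy.spatial.transform import Rotation as Ro
def save(cam,name):
    im=manip.read_camera(cam); cv2.imwrite(f'pics/{name}.png',cv2.cvtColor(im,cv2.COLOR_RGB2BGR)); return im
def ray(cam,px,z,st=None):
    c=manip.get_calibration(cam); d=np.array([(px[0]-c['cx'])/c['fx'],(px[1]-c['cy'])/c['fy'],1])
    if cam=='wrist':
        M=np.array(c['mount']); R=Ro.from_quat(st['tcp_rot']).as_matrix()
        o=R@M[:3,3]+st['tcp_pos']; d=R@M[:3,:3]@d
    else:
        R=np.array(c['R']); o=-R.T@np.array(c['t']); d=R.T@d
    return o+d*(z-o[2])/d[2]
def pos(cam,p):
    c=manip.get_calibration(cam); q=np.array(c['R'])@p+c['t']; return c['fx']*q[0]/q[2]+c['cx'],c['fy']*q[1]/q[2]+c['cy']
def delta(target,yaw=None):
    st=manip.read_state(); R=Ro.from_quat(st['tcp_rot']).as_matrix()
    return R.T@(np.array(target)-st['tcp_pos'])/10
E
python3 - <<'E'
from h import *
st=manip.read_state(); print(st['tcp_pos'],Ro.from_quat(st['tcp_rot']).as_matrix().round(3).tolist(),st['finger_gap'])
c=manip.get_calibration('wrist'); print(c)
save('top','top0'); save('scene','scene0')
for n in ['tiny','small','medium','large']:
  for k in ['objective_','case_']:
    for cam in ['top','scene']:
      print(k+n,cam,[(np.round(d['at'],0).tolist(),round(d['confidence'],2)) for d in manip.find_in(cam,k+n)[:3]])
for q in ['filter_cube','positioner']: print(q,[(np.round(d['at'],0).tolist(),round(d['confidence'],2)) for d in manip.find_in('top',q)[:2]])
print(manip.read_state()['time_s'])
E
```

```text
[175.2251864  573.2620842  230.20283172] [[-0.956, 0.292, -0.001], [0.292, 0.956, -0.002], [0.0, -0.002, -1.0]] 85.4570326268049
{'fx': 348.1151114163685, 'fy': 348.1151114163685, 'cx': 275.14828840248106, 'cy': 208.4629918411844, 'mount': array([[ 1.53744884e-03, -9.45807021e-01, -3.24725600e-01,
         8.24936495e+01],
       [ 9.99998251e-01,  1.10817734e-03,  1.50688534e-03,
         3.48387826e-01],
       [-1.06536918e-03, -3.24727349e-01,  9.45807070e-01,
        -1.42443804e+02],
       [ 0.00000000e+00,  0.00000000e+00,  0.00000000e+00,
         1.00000000e+00]])}
objective_tiny top [([479.0, 437.0, 36.0], 0.47)]
objective_tiny scene [([486.0, 443.0, 38.0], 0.74), ([471.0, -400.0, 41.0], 0.54)]
case_tiny top [([456.0, -76.0, 3.0], 0.63), ([582.0, 254.0, 1.0], 0.58)]
case_tiny scene [([451.0, -75.0, 1.0], 0.74)]
objective_small top [([390.0, -224.0, 50.0], 0.78)]
objective_small scene [([631.0, 111.0, 37.0], 0.72), ([402.0, -225.0, 28.0], 0.69), ([380.0, 236.0, -1.0], 0.24)]
case_small top [([586.0, 257.0, 5.0], 0.88)]
case_small scene [([584.0, 255.0, 6.0], 0.95)]
objective_medium top [([623.0, -89.0, 59.0], 0.73)]
objective_medium scene [([632.0, -81.0, 43.0], 0.82)]
case_medium top []
case_medium scene [([568.0, -292.0, 3.0], 0.89)]
objective_large top [([461.0, -405.0, 61.0], 0.78)]
objective_large scene [([470.0, -401.0, 42.0], 0.58)]
case_large top [([380.0, 231.0, 9.0], 0.92)]
case_large scene [([380.0, 239.0, 1.0], 0.77)]
filter_cube [([450.0, 70.0, 50.0], 0.85)]
positioner [([620.0, 97.0, 39.0], 0.67)]
1.0
```

View pics/top0.png

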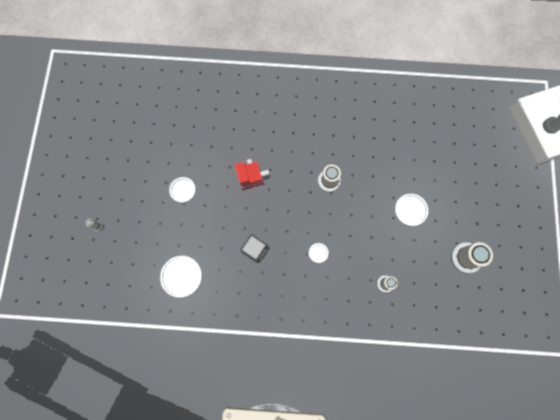

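View pics/scene0.png

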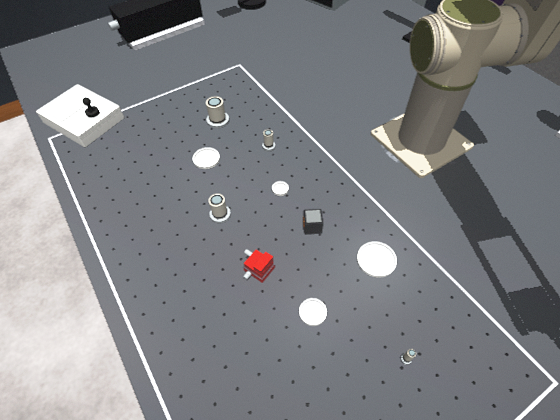

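The top view shows the tiny objective at (95,225), small at (387,284), medium at (331,175) and large at (470,256). The cases are tiny at (318,253), small at (182,190), medium at (411,210) and large at (181,277). The scene view agrees, so the nets' extra low-confidence hits are false. Next I fit the silhouettes.

```bash
cat > fit.py <<'E'
from h import *
from scipy.optimize import minimize
S={'tiny':(22,17,50,45),'small':(38,28,58,61),'medium':(54,40,66,77),'large':(70,52,74,93)}
a=np.linspace(0,2*np.pi,40)
def sil(cam,xy,parts):
    m=np.zeros((420*4,560*4),np.uint8)
    for d,z0,z1 in parts:
        P=np.array([pos(cam,[xy[0]+d/2*np.cos(t),xy[1]+d/2*np.sin(t),z]) for z in (z0,z1) for t in a])
        cv2.fillConvexPoly(m,cv2.convexHull(np.round((P+.5)*4).astype(np.int32)),1)
    return m.astype(bool)
def fit(cam,name,guess):
    k,n=name.split('_'); f,b,h,c=S[n]
    parts=[(c,0,10)] if k=='case' else [(f,0,10),(b,10,h)]
    best=None
    for r in manip.regions_of(cam,name)[:3]:
        M=np.kron(r['pixels'],np.ones((4,4))).astype(bool)
        def cost(x):
            s=sil(cam,x,parts); return -(s&M).sum()/max((s|M).sum(),1)
        o=minimize(cost,guess,method='Nelder-Mead',options=dict(initial_simplex=[guess,[guess[0]+8,guess[1]],[guess[0],guess[1]+8]],xatol=.3,fatol=1e-4))
        if best is None or o.fun<best[1]: best=(o.x.round(1).tolist(),round(o.fun,2),round(r['confidence'],2))
    return best
E
cat > run.py <<'E'
from fit import *
G=dict(objective_tiny=(482,440),case_tiny=(453,-75),objective_small=(400,-225),case_small=(585,256),objective_medium=(630,-85),case_medium=(568,-292),objective_large=(468,-403),case_large=(380,236))
for cam in ('top','scene'):
    manip.read_camera(cam)
    for n,g in G.items(): print(cam,n,fit(cam,n,g))
print(manip.read_state()['time_s'])
E
python3 run.py
```

```text
Traceback (most recent call last):
  File "run.py", line 5, in <module>
    for n,g in G.items(): print(cam,n,fit(cam,n,g))
                                      ~~~^^^^^^^^^
  File "fit.py", line 19, in fit
    o=minimize(cost,guess,method='Nelder-Mead',options=dict(initial_simplex=[guess,[guess[0]+8,guess[1]],[guess[0],guess[1]+8]],xatol=.3,fatol=1e-4))
  File "fit.py", line 18, in cost
    s=sil(cam,x,parts); return -(s&M).sum()/max((s|M).sum(),1)
  File "fit.py", line 8, in sil
    P=np.array([pos(cam,[xy[0]+d/2*np.cos(t),xy[1]+d/2*np.sin(t),z]) for z in (z0,z1) for t in a])
                ~~~^^^^^^^^^^^^^^^^^^^^^^^^^^^^^^^^^^^^^^^^^^^^^^^^^
  File "h.py", line 15, in pos
    c=manip.get_calibration(cam); q=np.array(c['R'])@p+c['t']; return c['fx']*q[0]/q[2]+c['cx'],c['fy']*q[1]/q[2]+c['cy']
ValueError: time passes only in moves, steps and waits
```

```bash
sed -i 's/manip.get_calibration(/cal(/; 3a from functools import lru_cache\ncal=lru_cache(manip.get_calibration)' h.py; python3 run.py
```

```text
top objective_tiny ([482.4, 443.0], np.float64(-0.87), 0.65)
top case_tiny ([454.4, -76.3], np.float64(-0.73), 0.87)
top objective_small ([393.7, -232.1], np.float64(-0.93), 0.57)
top case_small None
top objective_medium ([630.2, -93.8], np.float64(-0.94), 0.56)
top case_medium ([571.9, -289.9], np.float64(-0.94), 0.83)
top objective_large ([466.0, -419.8], np.float64(-0.93), 0.78)
top case_large ([378.8, 234.5], np.float64(-0.97), 0.91)
scene objective_tiny ([480.6, 441.5], np.float64(-0.85), 0.51)
scene case_tiny ([454.2, -77.2], np.float64(-0.86), 0.53)
scene objective_small ([393.1, -232.1], np.float64(-0.95), 0.61)
scene case_small ([582.4, 254.6], np.float64(-0.95), 0.79)
scene objective_medium ([628.8, -94.7], np.float64(-0.92), 0.82)
scene case_medium ([569.2, -292.7], np.float64(-0.93), 0.93)
scene objective_large ([464.7, -423.0], np.float64(-0.94), 0.95)
scene case_large ([378.8, 233.0], np.float64(-0.97), 0.76)
2.0
```

Both cameras agree within about 3 mm, which is well inside the 7.5 mm fit. I'll start with the tiny objective and align the tool with the world axes on the way.

Emit:
step_arm:
  deltas:
    - [[-4,-0.4,1,0,0,-4],[-10,-1.1,3,0,0,-9],[-16,-1.7,5,0,0,-14],[-22,-2.4,7,0,0,-17],[-27,-3,8,0,0,-17]]
  jaw: 1

```text
time_s: 2.62
tcp_pos: [426.3, 464.6, 150.0]
tcp_rot: [-0.0, 1.0, -0.0, -0.0]
force: [0.5, 0.3, 0.7]
finger_gap: 85.5
finger_force: 0.0
```

Emit:
step_arm:
  deltas:
    - [[-3,-1.2,0.5,0,0,0],[-5,-2.1,1,0,0,0],[-5.5,-2.3,1,0,0,0],[-5.5,-2.3,1,0,0,0],[-5.5,-2.3,1,0,0,0]]

```text
time_s: 3.25
tcp_pos: [478.9, 444.1, 141.8]
tcp_rot: [-0.001, 1.0, 0.0, 0.0]
force: [-1.1, -0.6, -0.7]
finger_gap: 85.3
finger_force: 0.0
```

```bash
python3 - <<'E'
from h import *
for _ in range(2):
    st=manip.read_state(); print(st['tcp_pos'],st['tcp_rot']); im=save('wrist','w1')
for d in manip.regions_of('wrist','objective_tiny')[:2]:
    v,u=np.where(d['pixels']); print(d['confidence'],u.min(),u.max(),v.min(),v.max())
print([(d['at'],d['confidence']) for d in manip.find_in('wrist','objective_tiny')])
E
```

```text
[478.90225537 444.08749928 141.76602423] [-6.56972532e-04  9.99999744e-01  2.69081768e-04  8.52907239e-05]
[478.93830128 444.01903024 141.74884082] [-7.06080156e-04  9.99999719e-01  2.19787524e-04  1.22516845e-04]
0.77 261 286 185 226
0.43 0 59 0 129
[([477.3, 441.6, 46.3], 0.93)]
```

View pics/w1.png

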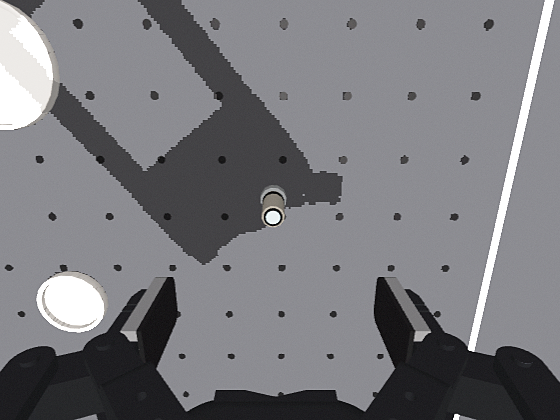

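The wrist picture shows the tiny objective standing at about (273,205), with its glass top at (273,217). It is centred left to right between the fingers.

```bash
cat >> h.py <<'E'
def setwrist(st):
    """make 'wrist' act as a fixed camera at pose st"""
    c=dict(manip.get_calibration('wrist')); M=np.array(c['mount']); R=Ro.from_quat(st['tcp_rot']).as_matrix()
    Rc=(R@M[:3,:3]).T; o=R@M[:3,3]+st['tcp_pos']; c['R']=Rc; c['t']=-Rc@o
    old=globals()['cal']; globals()['cal']=lambda n: c if n=='wrist' else old(n)
E
python3 - <<'E'
from fit import *
import h
st=manip.read_state(); print(ray('wrist',(273,217),50,st)); setwrist(st); manip.read_camera('wrist'); print(fit('wrist','objective_tiny',(481,442)))
for t in st['tcp_pos'],: print(pos('wrist',[481.5,442,50]))
E
```

```text
[483.73924715 442.54348971  50.        ]
([483.1, 442.8], np.float64(-0.91), 0.96)
(np.float64(272.24113355849863), np.float64(214.06081715379227))
```

Emit:
step_arm:
  deltas:
    - [[-0.36,-0.15,2,0,0,0],[-0.36,-0.15,5.5,0,0,0],[-0.36,-0.15,9,0,0,0],[-0.36,-0.15,11.5,0,0,0],[-0.36,-0.15,12.4,0,0,0]]

```text
time_s: 4.18
tcp_pos: [481.7, 439.9, 13.5]
tcp_rot: [0.0, 1.0, -0.002, -0.002]
force: [-0.0, 1.4, 0.1]
finger_gap: 85.6
finger_force: 0.0
```

Emit:
step_arm:
  deltas:
    - [[0,0,0,0,0,0],[0,0,0,0,0,0],[0,0,0,0,0,0],[0,0,0,0,0,0],[0,0,0,0,0,0]]
  jaw: 0
  squeeze: 30

```text
time_s: 4.8
tcp_pos: [484.1, 442.1, 18.5]
tcp_rot: [0.0, 1.0, 0.001, 0.001]
force: [0.1, -1.2, 6.0]
finger_gap: 16.0
finger_force: 29.2
```

Emit:
step_arm:
  deltas:
    - [[0,0,0,0,0,0],[0,0,0,0,0,0],[0,0,0,0,0,0],[0,0,0,0,0,0],[0,0,0,0,0,0]]

```text
time_s: 5.42
tcp_pos: [484.1, 442.1, 18.5]
tcp_rot: [0.0, 1.0, 0.001, 0.001]
force: [-0.2, -0.1, 5.8]
finger_gap: 16.1
finger_force: 29.2
```

Emit:
step_arm:
  deltas:
    - [[0,0,-1,0,0,0],[0,0,-3,0,0,0],[0,0,-6,0,0,0],[0,0,-9,0,0,0],[0,0,-10,0,0,0]]

```text
time_s: 6.05
tcp_pos: [484.9, 442.8, 121.3]
tcp_rot: [0.0, 1.0, 0.002, 0.002]
force: [0.4, -0.6, -1.3]
finger_gap: 16.1
finger_force: 29.3
```

Emit:
step_arm:
  deltas:
    - [[0.1,-2,0,0,0,0],[0.4,-6,0,0,0,0],[0.7,-11,0,0,0,0],[1,-16,0,0,0,0],[1.3,-21,0,0,0,0]]

```text
time_s: 6.68
tcp_pos: [469.8, 230.0, 116.9]
tcp_rot: [-0.0, 1.0, -0.0, -0.0]
force: [1.0, 0.4, 0.4]
finger_gap: 16.4
finger_force: 29.4
```

Emit:
step_arm:
  deltas:
    - [[0.3,-5,0,0,0,0],[0.6,-10,0,0,0,0],[0.9,-15,0,0,0,0],[1.2,-20,0,0,0,0],[1.4,-24,0,0,0,0]]

```text
time_s: 7.3
tcp_pos: [455.8, -10.1, 117.2]
tcp_rot: [0.0, 1.0, -0.0, -0.0]
force: [0.4, 0.3, -0.6]
finger_gap: 16.0
finger_force: 29.4
```

Emit:
step_arm:
  deltas:
    - [[0.2,-3,0,0,0,0],[0.2,-5.4,0,0,0,0],[0.2,-6.4,0,0,0,0],[0.2,-6.9,0,0,0,0],[0.2,-6.9,0,0,0,0]]

```text
time_s: 7.92
tcp_pos: [454.4, -77.0, 117.2]
tcp_rot: [-0.0, 1.0, 0.0, -0.0]
force: [0.1, 0.2, -0.5]
finger_gap: 16.0
finger_force: 29.4
```

```bash
python3 - <<'E'
from fit import *
st=manip.read_state(); print(st['tcp_pos'],st['tcp_rot'],st['finger_gap'],st['force']); setwrist(st); save('wrist','w2'); print(fit('wrist','case_tiny',(454,-77)))
print(pos('wrist',[454.3,-76.8,10]))
E
```

```text
[454.39449539 -76.97191717 117.18530857] [-3.77862852e-05  9.99999985e-01  1.36007108e-04 -1.00014482e-04] 16.04508945922801 [ 0.13345115  0.23495936 -0.52373686]
([454.9, -76.2], np.float64(-0.97), 0.62)
(np.float64(274.86195270124983), np.float64(204.18139740279807))
```

View pics/w2.png

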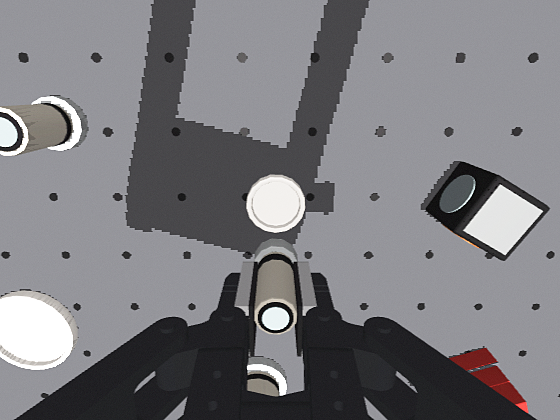

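The tiny objective hangs upright in the fingers. The tiny dish at (276,204) fits at (454.9,-76.2), right under the tool, so I lower it gently.

Emit:
step_arm:
  deltas:
    - [[0,0.05,2,0,0,0],[0,0.05,5,0,0,0],[0,0.05,7.5,0,0,0],[0,0.05,8.5,0,0,0],[0,0.05,8.8,0,0,0]]

```text
time_s: 8.65
tcp_pos: [454.3, -76.5, 29.1]
tcp_rot: [-0.0, 1.0, 0.0, -0.0]
force: [-0.6, 0.5, -0.2]
finger_gap: 16.0
finger_force: 29.4
```

Emit:
step_arm:
  deltas:
    - [[0,0,0.1,0,0,0],[0,0,0.3,0,0,0],[0,0,0.5,0,0,0],[0,0,0.6,0,0,0],[0,0,0.6,0,0,0]]

```text
time_s: 9.28
tcp_pos: [454.4, -76.9, 23.3]
tcp_rot: [0.0, 1.0, 0.0, -0.0]
force: [-0.3, 0.3, -0.1]
finger_gap: 16.2
finger_force: 29.4
```

Emit:
step_arm:
  deltas:
    - [[0,0,0.03,0,0,0],[0,0,0.06,0,0,0],[0,0,0.1,0,0,0],[0,0,0.1,0,0,0],[0,0,0.1,0,0,0]]

```text
time_s: 9.9
tcp_pos: [454.5, -76.9, 22.4]
tcp_rot: [0.0, 1.0, -0.0, 0.0]
force: [-1.1, -0.1, 2.0]
finger_gap: 16.2
finger_force: 29.7
```

Contact at 2 N, at the expected height. Release, retreat, and go over the small objective.

Emit:
step_arm:
  deltas:
    - [[0,0,0,0,0,0],[0,0,0,0,0,0],[0,0,0,0,0,0],[0,0,0,0,0,0],[0,0,0,0,0,0]]
  jaw: 1

```text
time_s: 10.52
tcp_pos: [454.4, -76.9, 22.3]
tcp_rot: [0.0, 1.0, -0.0, -0.0]
force: [0.8, 0.6, -0.3]
finger_gap: 85.6
finger_force: 0.0
```

Emit:
step_arm:
  deltas:
    - [[0,0,-1,0,0,0],[0,0,-4,0,0,0],[0,0,-8,0,0,0],[0,0,-11,0,0,0],[0,0,-12,0,0,0]]

```text
time_s: 11.15
tcp_pos: [455.9, -77.3, 145.1]
tcp_rot: [0.0, 1.0, -0.001, 0.002]
force: [0.4, 0.7, -0.2]
finger_gap: 85.1
finger_force: 0.0
```

Emit:
step_arm:
  deltas:
    - [[1.5,-3.5,0,0,0,0],[3.7,-9,0,0,0,0],[5.5,-13.5,0,0,0,0],[6.1,-15.5,0,0,0,0],[6.1,-15.5,0,0,0,0]]

```text
time_s: 11.78
tcp_pos: [392.4, -232.7, 141.4]
tcp_rot: [0.001, 1.0, 0.0, -0.001]
force: [0.1, 0.1, -0.0]
finger_gap: 85.2
finger_force: 0.0
```

```bash
python3 - <<'E'
from fit import *
st=manip.read_state(); print(st['tcp_pos'],st['tcp_rot'],st['finger_gap'],st['force']); setwrist(st); save('wrist','w3'); print(fit('wrist','objective_small',(393,-232)))
save('scene','s3')
i=cv2.imread('pics/s3.png')[100:270,180:360]; cv2.imwrite('pics/s3c.png',cv2.resize(i,None,fx=3,fy=3))
E
```

```text
[ 392.41839139 -232.71923777  141.44234522] [ 1.41359330e-03  9.99998747e-01  3.76058600e-04 -6.05760920e-04] 85.23355174305948 [ 0.143241    0.09946788 -0.0045359 ]
([395.2, -231.7], np.float64(-0.96), 0.9)
```

View pics/w3.png

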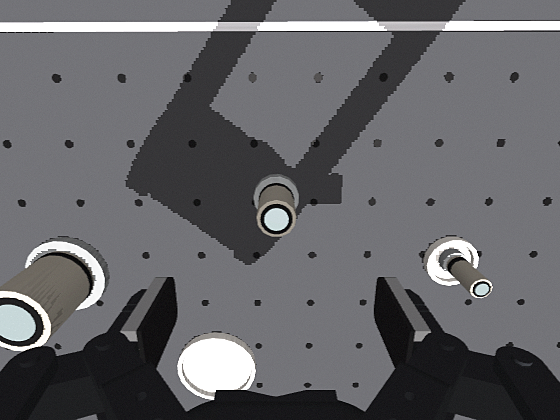

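View pics/s3c.png

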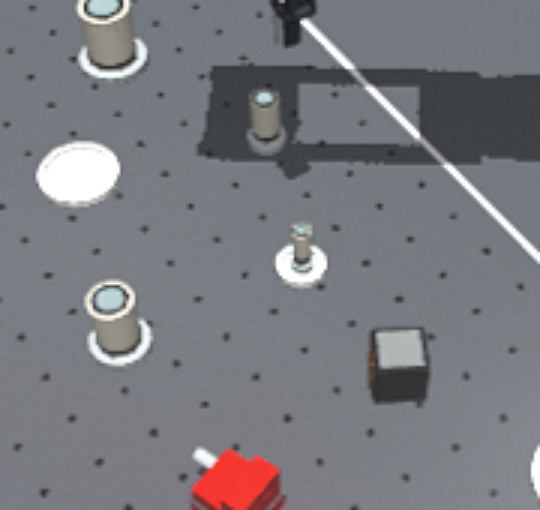

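The tiny objective stands upright and centred in its dish. The small one is at (276,205) in the wrist view, fitted to (395,-232). Next: grasp it and lift.

Emit:
step_arm:
  deltas:
    - [[-0.18,0.07,2.5,0,0,0],[-0.18,0.07,6,0,0,0],[-0.18,0.07,9.5,0,0,0],[-0.18,0.07,11.5,0,0,0],[-0.18,0.07,12.1,0,0,0]]

```text
time_s: 12.55
tcp_pos: [394.5, -229.3, 19.7]
tcp_rot: [-0.001, 1.0, 0.001, -0.001]
force: [-1.0, -0.5, -0.7]
finger_gap: 85.3
finger_force: 0.0
```

Emit:
step_arm:
  deltas:
    - [[0,0,0,0,0,0],[0,0,0,0,0,0],[0,0,0,0,0,0],[0,0,0,0,0,0],[0,0,0,0,0,0]]
  jaw: 0
  squeeze: 40

```text
time_s: 13.18
tcp_pos: [395.9, -231.7, 22.4]
tcp_rot: [0.0, 1.0, -0.0, 0.001]
force: [-0.2, 0.9, 5.9]
finger_gap: 27.2
finger_force: 39.2
```

Emit:
step_arm:
  deltas:
    - [[0,0,0,0,0,0],[0,0,0,0,0,0],[0,0,0,0,0,0],[0,0,0,0,0,0],[0,0,0,0,0,0]]

```text
time_s: 13.8
tcp_pos: [395.9, -231.7, 22.3]
tcp_rot: [0.0, 1.0, -0.0, 0.001]
force: [-1.5, 1.1, 4.9]
finger_gap: 27.0
finger_force: 39.2
```

Emit:
step_arm:
  deltas:
    - [[0,0,-1,0,0,0],[0,0,-3,0,0,0],[0,0,-6,0,0,0],[0,0,-9.5,0,0,0],[0,0,-11,0,0,0]]

```text
time_s: 14.42
tcp_pos: [396.2, -231.9, 133.8]
tcp_rot: [0.0, 1.0, -0.001, 0.001]
force: [0.5, -0.5, -1.3]
finger_gap: 27.1
finger_force: 39.6
```

Emit:
step_arm:
  deltas:
    - [[-0.75,1.9,0,0,0,0],[-2.25,5.8,0,0,0,0],[-4.1,10.7,0,0,0,0],[-6,15.6,0,0,0,0],[-7.9,20.4,0,0,0,0]]

```text
time_s: 15.05
tcp_pos: [474.1, -25.6, 130.7]
tcp_rot: [0.0, 1.0, 0.0, -0.0]
force: [0.8, -0.8, -1.7]
finger_gap: 27.1
finger_force: 39.6
```

Emit:
step_arm:
  deltas:
    - [[-1.9,4.9,0,0,0,0],[-3.75,9.7,0,0,0,0],[-5.6,14.6,0,0,0,0],[-7.5,19.4,0,0,0,0],[-9,23.3,0,0,0,0]]

```text
time_s: 15.68
tcp_pos: [564.1, 207.7, 130.3]
tcp_rot: [-0.0, 1.0, -0.0, -0.001]
force: [1.4, 0.0, -0.5]
finger_gap: 27.1
finger_force: 39.7
```

Emit:
step_arm:
  deltas:
    - [[-1,2.6,0,0,0,0],[-1.6,4.1,0,0,0,0],[-1.85,4.9,0,0,0,0],[-1.85,4.9,0,0,0,0],[-1.85,4.9,0,0,0,0]]

```text
time_s: 16.3
tcp_pos: [582.7, 253.9, 131.3]
tcp_rot: [0.0, 1.0, -0.0, -0.0]
force: [0.3, -0.2, -2.1]
finger_gap: 27.1
finger_force: 39.7
```

```bash
cat > chk.py <<'E'
import sys
from fit import *
n,x,y=sys.argv[1],float(sys.argv[2]),float(sys.argv[3])
st=manip.read_state(); print(st['tcp_pos'],st['tcp_rot'],st['finger_gap'],st['time_s']); setwrist(st); save('wrist','c_'+n); print(fit('wrist',n,(x,y)))
E
python3 chk.py case_small 582 255
```

```text
[582.65207741 253.86656457 131.25307819] [ 4.69744835e-04  9.99999866e-01 -1.82678792e-04 -1.17838653e-04] 27.134609274222424 16.3
([584.5, 256.0], np.float64(-0.86), 0.88)
```

View pics/c_case_small.png

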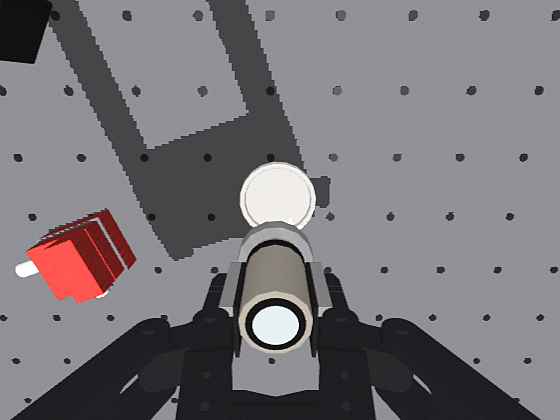

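The small objective is held upright; its dish at (278,197) fits about 1.5 mm off the tool. I shift by that and lower.

Emit:
step_arm:
  deltas:
    - [[-0.13,0.14,2,0,0,0],[-0.13,0.14,5,0,0,0],[-0.13,0.14,8,0,0,0],[-0.13,0.14,9.5,0,0,0],[-0.13,0.14,9.8,0,0,0]]

```text
time_s: 17.02
tcp_pos: [582.9, 255.7, 31.4]
tcp_rot: [0.0, 1.0, -0.0, -0.001]
force: [-0.1, -0.1, -0.2]
finger_gap: 27.0
finger_force: 39.7
```

Emit:
step_arm:
  deltas:
    - [[0,0,0.1,0,0,0],[0,0,0.3,0,0,0],[0,0,0.5,0,0,0],[0,0,0.6,0,0,0],[0,0,0.6,0,0,0]]

```text
time_s: 17.65
tcp_pos: [584.0, 256.2, 27.3]
tcp_rot: [0.0, 1.0, -0.0, -0.0]
force: [0.6, 0.2, -0.4]
finger_gap: 26.6
finger_force: 39.7
```

Emit:
step_arm:
  deltas:
    - [[0,0,0.03,0,0,0],[0,0,0.06,0,0,0],[0,0,0.1,0,0,0],[0,0,0.1,0,0,0],[0,0,0.1,0,0,0]]

```text
time_s: 18.27
tcp_pos: [584.1, 256.2, 26.4]
tcp_rot: [0.0, 1.0, -0.0, 0.0]
force: [-1.3, 0.5, 0.8]
finger_gap: 27.0
finger_force: 39.8
```

Emit:
step_arm:
  deltas:
    - [[0,0,0.02,0,0,0],[0,0,0.04,0,0,0],[0,0,0.05,0,0,0],[0,0,0.05,0,0,0],[0,0,0.05,0,0,0]]

```text
time_s: 18.9
tcp_pos: [584.2, 256.2, 26.4]
tcp_rot: [0.0, 1.0, 0.0, 0.0]
force: [-3.7, -1.9, 6.4]
finger_gap: 27.1
finger_force: 40.3
```

Contact at 6 N. Release, retreat and go over the medium objective.

Emit:
step_arm:
  deltas:
    - [[0,0,0,0,0,0],[0,0,0,0,0,0],[0,0,0,0,0,0],[0,0,0,0,0,0],[0,0,0,0,0,0]]
  jaw: 1

```text
time_s: 19.52
tcp_pos: [584.0, 256.2, 25.7]
tcp_rot: [0.0, 1.0, 0.0, -0.0]
force: [-0.4, -0.2, -0.0]
finger_gap: 85.9
finger_force: 0.0
```

Emit:
step_arm:
  deltas:
    - [[0,0,-1,0,0,0],[0,0,-4,0,0,0],[0,0,-8,0,0,0],[0,0,-12,0,0,0],[0,0,-13,0,0,0]]

```text
time_s: 20.15
tcp_pos: [586.3, 257.0, 160.7]
tcp_rot: [0.0, 1.0, 0.001, 0.003]
force: [-0.3, -0.3, 0.1]
finger_gap: 85.5
finger_force: 0.0
```

Emit:
step_arm:
  deltas:
    - [[-0.5,-4,0,0,0,0],[-1.3,-10,0,0,0,0],[-2,-16,0,0,0,0],[-2.9,-22,0,0,0,0],[-3.6,-28,0,0,0,0]]

```text
time_s: 20.78
tcp_pos: [619.6, -25.6, 155.1]
tcp_rot: [-0.0, 1.0, 0.0, -0.0]
force: [1.4, -0.3, -0.6]
finger_gap: 85.3
finger_force: 0.0
```

Emit:
step_arm:
  deltas:
    - [[-0.6,-4,0,0,0,0],[-0.9,-6.2,0,0,0,0],[-0.9,-7,0,0,0,0],[-0.9,-7,0,0,0,0],[-0.9,-7,0,0,0,0]]

```text
time_s: 21.4
tcp_pos: [629.0, -92.2, 155.7]
tcp_rot: [-0.001, 1.0, 0.0, -0.0]
force: [0.5, 0.2, -0.2]
finger_gap: 85.0
finger_force: 0.0
```

```bash
python3 chk.py objective_medium 629 -94; python3 - <<'E'
from fit import *
save('scene','s4'); print('in case',fit('scene','objective_small',(583,255)))
i=cv2.imread('pics/s4.png')[150:350,150:420]; j=cv2.resize(i,(405,300),interpolation=cv2.INTER_CUBIC); k=cv2.resize(cv2.imread('pics/c_objective_medium.png'),(400,300)); cv2.imwrite('pics/m4.png',np.hstack([j,k])[:,:800])
E
```

```text
[628.97875686 -92.1879028  155.7122776 ] [-7.54616752e-04  9.99999680e-01  2.34801048e-04 -1.21779228e-04] 85.02685460700481 21.4
([631.1, -93.1], np.float64(-0.96), 0.64)
in case ([581.5, 253.7], np.float64(-0.95), 0.82)
```

View pics/m4.png

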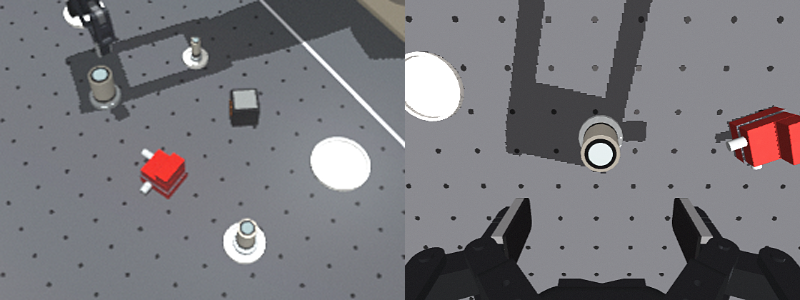

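The small objective sits centred and upright in its dish. The medium one is at about (600,140) in the half-scale view, fitted to (631,-93). Grasp it next.

Emit:
step_arm:
  deltas:
    - [[-0.12,-0.15,2.5,0,0,0],[-0.12,-0.15,6.5,0,0,0],[-0.12,-0.15,10.5,0,0,0],[-0.12,-0.15,12.7,0,0,0],[-0.12,-0.15,13.3,0,0,0]]

```text
time_s: 22.22
tcp_pos: [629.2, -94.8, 21.3]
tcp_rot: [-0.0, 1.0, 0.0, -0.001]
force: [0.5, -0.3, -0.1]
finger_gap: 85.1
finger_force: 0.0
```

Emit:
step_arm:
  deltas:
    - [[0,0,0,0,0,0],[0,0,0,0,0,0],[0,0,0,0,0,0],[0,0,0,0,0,0],[0,0,0,0,0,0]]
  jaw: 0
  squeeze: 50

```text
time_s: 22.85
tcp_pos: [631.8, -95.5, 24.9]
tcp_rot: [0.0, 1.0, -0.0, 0.002]
force: [-0.1, 0.4, 5.8]
finger_gap: 39.3
finger_force: 50.6
```

Emit:
step_arm:
  deltas:
    - [[0,0,0,0,0,0],[0,0,0,0,0,0],[0,0,0,0,0,0],[0,0,0,0,0,0],[0,0,0,0,0,0]]

```text
time_s: 23.48
tcp_pos: [631.8, -95.5, 24.9]
tcp_rot: [0.0, 1.0, -0.0, 0.002]
force: [0.3, 1.2, 6.6]
finger_gap: 39.1
finger_force: 50.6
```

Emit:
step_arm:
  deltas:
    - [[0,0,-1,0,0,0],[0,0,-3,0,0,0],[0,0,-6,0,0,0],[0,0,-9.5,0,0,0],[0,0,-11,0,0,0]]

```text
time_s: 24.1
tcp_pos: [631.8, -95.7, 136.7]
tcp_rot: [0.0, 1.0, -0.001, 0.002]
force: [0.3, -1.0, -4.5]
finger_gap: 38.9
finger_force: 50.7
```

Emit:
step_arm:
  deltas:
    - [[0.5,-1.5,0,0,0,0],[1.6,-5,0,0,0,0],[3.1,-10,0,0,0,0],[4.6,-15,0,0,0,0],[5.5,-18,0,0,0,0]]

```text
time_s: 24.72
tcp_pos: [572.5, -278.0, 130.5]
tcp_rot: [0.001, 1.0, 0.0, -0.002]
force: [0.5, 1.0, -3.9]
finger_gap: 38.8
finger_force: 51.1
```

Emit:
step_arm:
  deltas:
    - [[0.4,-1,0,0,0,0],[0.5,-1.5,0,0,0,0],[0.55,-1.6,0,0,0,0],[0.55,-1.6,0,0,0,0],[0.55,-1.6,0,0,0,0]]

```text
time_s: 25.35
tcp_pos: [570.1, -290.4, 132.8]
tcp_rot: [-0.001, 1.0, 0.0, 0.0]
force: [0.1, -0.6, -3.6]
finger_gap: 39.0
finger_force: 51.1
```

```bash
python3 chk.py case_medium 570 -291
```

```text
[ 570.08325741 -290.44582571  132.8420056 ] [-5.59678008e-04  9.99999842e-01  3.97470779e-05  4.12836219e-05] 39.03428618169465 25.35
([572.7, -290.9], np.float64(-0.65), 0.89)
```

View pics/c_case_medium.png

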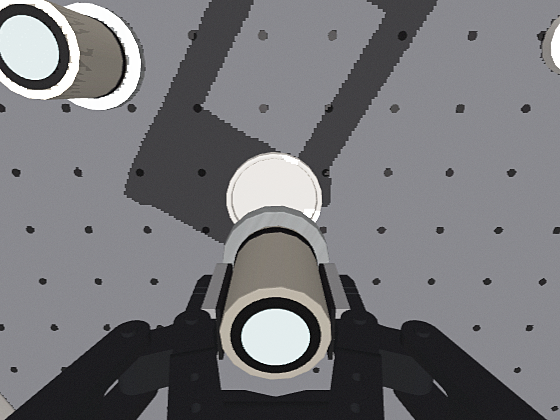

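The medium objective is upright in the fingers, with its dish at (275,195) below. Lowering.

Emit:
step_arm:
  deltas:
    - [[-0.15,-0.05,2,0,0,0],[-0.15,-0.05,5,0,0,0],[-0.15,-0.05,8,0,0,0],[-0.15,-0.05,9.4,0,0,0],[-0.15,-0.05,9.7,0,0,0]]

```text
time_s: 26.08
tcp_pos: [570.3, -291.2, 34.0]
tcp_rot: [0.0, 1.0, 0.001, -0.001]
force: [0.4, 0.8, -3.5]
finger_gap: 39.0
finger_force: 51.0
```

Emit:
step_arm:
  deltas:
    - [[0,0,0.1,0,0,0],[0,0,0.3,0,0,0],[0,0,0.4,0,0,0],[0,0,0.5,0,0,0],[0,0,0.5,0,0,0]]

```text
time_s: 26.7
tcp_pos: [571.2, -291.8, 30.9]
tcp_rot: [0.0, 1.0, -0.0, 0.0]
force: [0.6, 0.3, -2.9]
finger_gap: 39.3
finger_force: 51.0
```

Emit:
step_arm:
  deltas:
    - [[0,0,0.04,0,0,0],[0,0,0.1,0,0,0],[0,0,0.15,0,0,0],[0,0,0.18,0,0,0],[0,0,0.18,0,0,0]]

```text
time_s: 27.32
tcp_pos: [571.2, -291.8, 29.0]
tcp_rot: [0.0, 1.0, -0.0, 0.0]
force: [-0.1, 0.4, -3.3]
finger_gap: 39.1
finger_force: 51.0
```

Emit:
step_arm:
  deltas:
    - [[0,0,0.01,0,0,0],[0,0,0.02,0,0,0],[0,0,0.04,0,0,0],[0,0,0.04,0,0,0],[0,0,0.04,0,0,0]]

```text
time_s: 27.95
tcp_pos: [571.3, -291.9, 29.0]
tcp_rot: [0.0, 1.0, -0.0, 0.0]
force: [-3.1, 0.9, 4.2]
finger_gap: 39.1
finger_force: 51.1
```

Contact at 4 N. Release, then over to the large objective.

Emit:
step_arm:
  deltas:
    - [[0,0,0,0,0,0],[0,0,0,0,0,0],[0,0,0,0,0,0],[0,0,0,0,0,0],[0,0,0,0,0,0]]
  jaw: 1

```text
time_s: 28.58
tcp_pos: [571.2, -291.8, 28.6]
tcp_rot: [0.0, 1.0, -0.0, 0.0]
force: [-0.4, 0.3, -0.8]
finger_gap: 85.5
finger_force: 0.0
```

Emit:
step_arm:
  deltas:
    - [[0,0,-1,0,0,0],[0,0,-4,0,0,0],[0,0,-8,0,0,0],[0,0,-12,0,0,0],[0,0,-14,0,0,0]]

```text
time_s: 29.2
tcp_pos: [572.5, -292.6, 172.5]
tcp_rot: [0.0, 1.0, -0.001, 0.002]
force: [1.1, 0.4, -0.2]
finger_gap: 85.5
finger_force: 0.0
```

Emit:
step_arm:
  deltas:
    - [[3,-3.6,0,0,0,0],[6.5,-7.8,0,0,0,0],[9.5,-11.6,0,0,0,0],[10.6,-12.9,0,0,0,0],[10.6,-12.9,0,0,0,0]]

```text
time_s: 29.82
tcp_pos: [464.5, -421.2, 168.1]
tcp_rot: [0.001, 1.0, 0.0, -0.0]
force: [0.9, 0.8, -0.0]
finger_gap: 85.6
finger_force: 0.0
```

Emit:
step_arm:
  deltas:
    - [[0,0,0,0,0,0],[0,0,0,0,0,0],[0,0,0,0,0,0],[0,0,0,0,0,0],[0,0,0,0,0,0]]

```text
time_s: 30.45
tcp_pos: [465.4, -420.6, 168.6]
tcp_rot: [-0.0, 1.0, 0.0, -0.0]
force: [0.3, -0.3, 0.4]
finger_gap: 85.3
finger_force: 0.0
```

```bash
python3 chk.py objective_large 465 -421; python3 - <<'E'
from fit import *
save('scene','s5'); print('in case',fit('scene','objective_medium',(571,-291)))
i=cv2.imread('pics/s5.png')[80:230,150:350]; j=cv2.resize(i,(400,300),interpolation=cv2.INTER_CUBIC); k=cv2.resize(cv2.imread('pics/c_objective_large.png'),(400,300)); cv2.imwrite('pics/m5.png',np.hstack([j,k]))
print(manip.read_state()['qpos'])
E
```

```text
[ 465.35115079 -420.59938845  168.60953778] [-1.13266907e-04  9.99999994e-01  1.01286592e-05 -8.19619760e-08] 85.3278534922831 30.45
([467.4, -419.8], np.float64(-0.97), 0.74)
in case ([568.3, -295.0], np.float64(-0.94), 0.89)
[-8.17072166e-01  2.38323413e-01  1.48205822e+00 -2.88004298e-05
  1.42123026e+00 -2.38774124e+00]
```

View pics/m5.png

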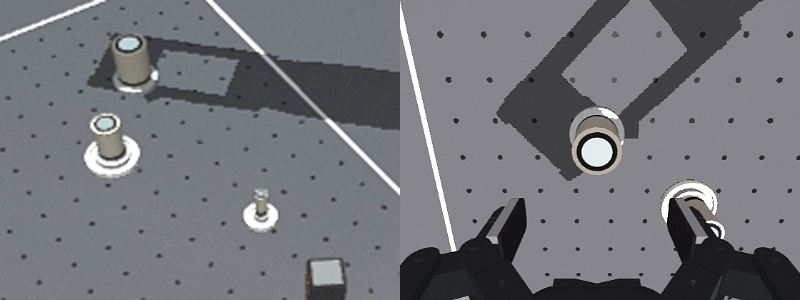

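The medium objective sits centred in its dish. The large one is fitted at (467,-420), right below the tool. Grasp it with a stronger grip.

Emit:
step_arm:
  deltas:
    - [[-0.1,0,2.5,0,0,0],[-0.1,0,7,0,0,0],[-0.1,0,11,0,0,0],[-0.1,0,13.5,0,0,0],[-0.1,0,14.3,0,0,0]]

```text
time_s: 31.28
tcp_pos: [465.0, -419.6, 23.3]
tcp_rot: [0.0, 1.0, 0.001, -0.001]
force: [-0.1, 0.6, 0.7]
finger_gap: 85.6
finger_force: 0.0
```

Emit:
step_arm:
  deltas:
    - [[0,0,0,0,0,0],[0,0,0,0,0,0],[0,0,0,0,0,0],[0,0,0,0,0,0],[0,0,0,0,0,0]]
  jaw: 0
  squeeze: 65

```text
time_s: 31.9
tcp_pos: [467.3, -422.0, 27.7]
tcp_rot: [0.0, 1.0, -0.001, 0.001]
force: [-0.5, -0.8, 6.9]
finger_gap: 50.6
finger_force: 68.6
```

Emit:
step_arm:
  deltas:
    - [[0,0,0,0,0,0],[0,0,0,0,0,0],[0,0,0,0,0,0],[0,0,0,0,0,0],[0,0,0,0,0,0]]

```text
time_s: 32.52
tcp_pos: [467.3, -422.0, 27.8]
tcp_rot: [0.0, 1.0, -0.001, 0.001]
force: [0.1, -0.1, 6.7]
finger_gap: 50.9
finger_force: 68.6
```

Emit:
step_arm:
  deltas:
    - [[0,0,-1,0,0,0],[0,0,-3,0,0,0],[0,0,-6,0,0,0],[0,0,-9.5,0,0,0],[0,0,-11.5,0,0,0]]

```text
time_s: 33.15
tcp_pos: [467.0, -421.6, 144.0]
tcp_rot: [0.0, 1.0, -0.001, 0.001]
force: [-0.5, -1.1, -5.5]
finger_gap: 51.1
finger_force: 68.5
```

Emit:
step_arm:
  deltas:
    - [[0.2,1.5,0,0,0,0],[0.6,4.5,0,0,0,0],[1.2,9,0,0,0,0],[1.9,14,0,0,0,0],[2.5,19,0,0,0,0]]

```text
time_s: 33.78
tcp_pos: [439.4, -227.7, 138.3]
tcp_rot: [0.0, 1.0, 0.001, -0.001]
force: [1.8, 0.5, -4.6]
finger_gap: 51.1
finger_force: 69.0
```

Emit:
step_arm:
  deltas:
    - [[0.7,5,0,0,0,0],[1.3,10,0,0,0,0],[2,15,0,0,0,0],[2.7,20,0,0,0,0],[3.4,25,0,0,0,0]]

```text
time_s: 34.4
tcp_pos: [405.0, 21.4, 138.6]
tcp_rot: [0.0, 1.0, 0.0, -0.001]
force: [0.1, -0.5, -5.0]
finger_gap: 50.9
finger_force: 69.0
```

Emit:
step_arm:
  deltas:
    - [[0.7,5,0,0,0,0],[1.3,10,0,0,0,0],[2,14.5,0,0,0,0],[2.4,18,0,0,0,0],[2.7,20,0,0,0,0]]

```text
time_s: 35.02
tcp_pos: [377.7, 220.7, 138.5]
tcp_rot: [-0.001, 1.0, -0.0, -0.002]
force: [0.4, -0.2, -4.6]
finger_gap: 50.8
finger_force: 69.1
```

Emit:
step_arm:
  deltas:
    - [[0.1,1,0,0,0,0],[0.2,1.5,0,0,0,0],[0.2,1.5,0,0,0,0],[0.2,1.5,0,0,0,0],[0.2,1.5,0,0,0,0]]

```text
time_s: 35.65
tcp_pos: [378.4, 233.7, 140.6]
tcp_rot: [0.001, 1.0, -0.0, 0.0]
force: [-0.1, 0.3, -4.3]
finger_gap: 50.5
finger_force: 69.1
```

```bash
python3 chk.py case_large 379 234
```

```text
[378.44900713 233.73168794 140.62025717] [ 5.00495277e-04  9.99999873e-01 -2.68369129e-05  4.92565799e-05] 50.504753155536235 35.65
([380.1, 234.1], np.float64(-0.53), 0.55)
```

View pics/c_case_large.png

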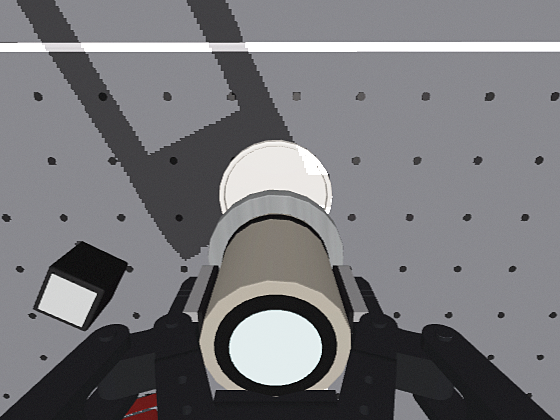

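The large objective hangs upright over its dish at (275,190), aligned within 1–2 mm. Lowering.

Emit:
step_arm:
  deltas:
    - [[-0.1,0,2,0,0,0],[-0.1,0,5,0,0,0],[-0.1,0,8,0,0,0],[-0.1,0,9.7,0,0,0],[-0.1,0,10.1,0,0,0]]

```text
time_s: 36.38
tcp_pos: [378.6, 233.8, 38.7]
tcp_rot: [0.0, 1.0, -0.0, -0.001]
force: [-0.9, 0.3, -4.4]
finger_gap: 50.7
finger_force: 69.1
```

Emit:
step_arm:
  deltas:
    - [[0,0,0.1,0,0,0],[0,0,0.3,0,0,0],[0,0,0.5,0,0,0],[0,0,0.55,0,0,0],[0,0,0.55,0,0,0]]

```text
time_s: 37.0
tcp_pos: [379.3, 234.2, 34.2]
tcp_rot: [0.0, 1.0, 0.0, 0.0]
force: [-0.0, -0.4, -4.7]
finger_gap: 50.7
finger_force: 69.1
```

Emit:
step_arm:
  deltas:
    - [[0,0,0.05,0,0,0],[0,0,0.1,0,0,0],[0,0,0.16,0,0,0],[0,0,0.2,0,0,0],[0,0,0.2,0,0,0]]

```text
time_s: 37.62
tcp_pos: [379.2, 234.2, 32.0]
tcp_rot: [0.0, 1.0, -0.0, -0.0]
force: [0.2, 0.1, -4.8]
finger_gap: 50.7
finger_force: 69.1
```

Emit:
step_arm:
  deltas:
    - [[0,0,0.02,0,0,0],[0,0,0.04,0,0,0],[0,0,0.06,0,0,0],[0,0,0.06,0,0,0],[0,0,0.06,0,0,0]]

```text
time_s: 38.25
tcp_pos: [379.3, 234.3, 31.8]
tcp_rot: [0.0, 1.0, 0.0, 0.0]
force: [-3.0, -0.8, 3.2]
finger_gap: 50.6
finger_force: 69.4
```

Contact. Release, retreat and check all four.

Emit:
step_arm:
  deltas:
    - [[0,0,0,0,0,0],[0,0,0,0,0,0],[0,0,0,0,0,0],[0,0,0,0,0,0],[0,0,0,0,0,0]]
  jaw: 1

```text
time_s: 38.88
tcp_pos: [379.3, 234.2, 31.5]
tcp_rot: [0.0, 1.0, 0.0, 0.0]
force: [0.4, 0.5, -0.3]
finger_gap: 85.7
finger_force: 0.0
```

Emit:
step_arm:
  deltas:
    - [[0,0,-1,0,0,0],[0,0,-4,0,0,0],[0,0,-8,0,0,0],[0,0,-13,0,0,0],[0,0,-18,0,0,0]]

```text
time_s: 39.5
tcp_pos: [379.0, 234.1, 213.8]
tcp_rot: [0.0, 1.0, 0.0, 0.0]
force: [1.1, 0.8, -0.3]
finger_gap: 85.6
finger_force: 0.0
```

Emit:
step_arm:
  deltas:
    - [[0,2,0,0,0,0],[0,6,0,0,0,0],[0,10,0,0,0,0],[0,13,0,0,0,0],[0,14,0,0,0,0]]

```text
time_s: 40.12
tcp_pos: [379.0, 375.5, 212.0]
tcp_rot: [-0.001, 1.0, 0.0, 0.0]
force: [-0.8, -0.4, -0.1]
finger_gap: 85.3
finger_force: 0.0
```

```bash
python3 - <<'E'
from fit import *
im=save('scene','fin'); save('top','fint')
i=cv2.imread('pics/fin.png')[80:350,150:440]; cv2.imwrite('pics/finc.png',cv2.resize(i,(640,596),interpolation=cv2.INTER_CUBIC))
for q in ['filter_cube','positioner']: print(q,[(np.round(d['at'],0).tolist(),round(d['confidence'],2)) for d in manip.find_in('top',q)[:2]])
E
```

```text
filter_cube [([448.0, 70.0, 49.0], 0.58)]
positioner [([617.0, 94.0, 38.0], 0.56)]
```

View pics/finc.png

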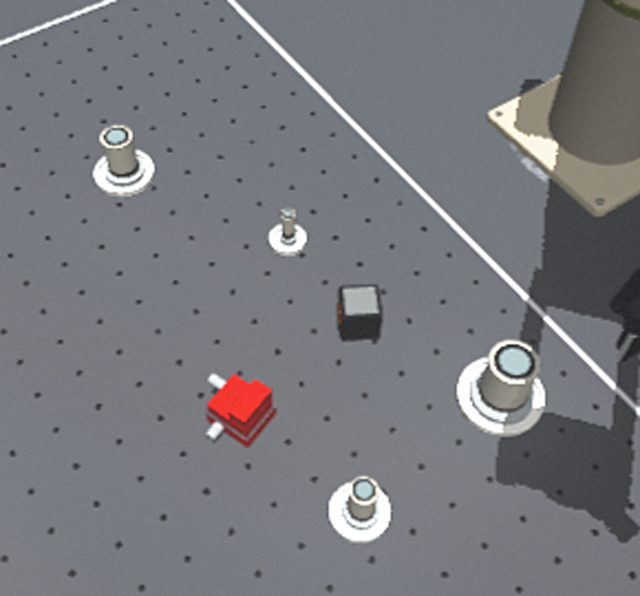

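All four objectives stand upright inside their own dishes: medium (122,165), tiny (288,235), large (503,390), small (360,505). The cube and the positioner have not moved, so I'm handing in.

```bash
python3 -c "
from rig import manip; print(manip.close_job())"
```

```text
the job is handed in; nothing more can be done
None
```

All four objectives stand upright, each in the dish of its own size; the filter cube and positioner were left in place, and the job was handed in at about 40 s.

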